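# Shut the test chamber and start the run

### The arm

A 6-joint arm with a two-finger parallel gripper is mounted at the origin on the work surface. World frame = base frame: x ahead of the robot, y to its left, z up, the work surface at z = 0. Lengths are in m, angles in rad, forces in N, time in s.
With the tool pointing down it reaches from about 0.275 to 0.825 m from the base axis. Payload 5.2 kg.
Tool frame: the origin (TCP) lies at the very end of the fingers, on their centre line; the grasp point (between the pads) lies 19 mm behind it (bot.pinch_z is the distance from the TCP to the grasp point, in m); z points along the fingers, y is the line along which they close (so a half turn about z gives the same grasp; the last joint's range is limited). The gripper opens to 93 mm and grips with 3 to 60 N. Pads are 15 mm wide; open, the fingers measure 128 mm over their backs; the gripper's body (75 mm by 188 mm) begins 65 mm behind the grasp point.
Start: joints at [0.991, 0.259, 1.535, -0, 1.348, -0.203], TCP at [0.202, 0.511, 0.185] pointing down, gripper open.
Joint ranges: [-3.14, 3.14], [-0.91, 2.08], [0.19, 2.58], [-1.22, 4.36], [0.22, 2.71], [-3.12, 3.12]. Speed limits (rad/s): [2.57, 2.57, 3.14, 3.14, 3.14, 3.14].

### API

Orientations are given as a rotation vector (axis times angle).
In Python, from bench import monitor, imaging, order, bot gives the robot as it stands.
- The arm moves only by the tool jog_arm, never from a script. Its arguments are lists of equal length, an entry for each row: "slide": the shift along the tool's x, y, z in cm, a list of three; "twist": the turn about the tool's z in rad. In form: {"slide": [[dx, dy, dz], ...], "twist": [twist, ...]}. A call has 1 to 12 rows; each row shifts and turns the commanded pose from where the row before left it, along the tool's axes as they then stand; what a row does not reach is not made up. A row lasts 1/8 s, in which the tool goes at most 62.5 mm and 10.7 degrees, less where a joint would pass 70% of its speed; a pose out of reach is approached as far as the arm can. A call is refused whole if a number of a shift passes 6.25 or a number of a turn 0.188, either way. A call with a gripper value outside its range is refused whole. "jaw" is the opening, from -1 (shut) to 1 (fully open), set as the call begins (left out, the last holds). The fingers move at their own pace and stop on an object; "squeeze" is the grip in N (left out, the last holds). Time passes only in rows, so rows that do not move let the fingers close. It gives the time, the measured TCP pose, the force, the opening and the grip force at its end, in the units of the state.
- monitor.state(): the state, without advancing time (a new reading comes with each control period).
- imaging.snapshot(name): name is "side" or "top" or "wrist"; returns the picture (420x560x3 uint8, blue, green, red); there is no depth.
- imaging.calibration(name): a dict with "fx", "fy", "cx", "cy" (pixels), "rvec" (rotation vector, rad) and "tvec" (3), from world to camera coordinates, as OpenCV has them. Camera axes: x right, y down, z forward; pixel columns grow to the right and rows downward; lengths in m; the calibration is good to about 2 mm. A picture is of the moment at which its call begins: read the wrist's pose just before it. calibration takes no time and is no camera call; for the wrist camera it gives the pose at the moment of the call.
- order.finish_job(): hands the job in; it is judged then, once.
The state is a dict: "t": time; "joint_positions": joint angles; "dq": joint speeds; "joint_efforts": joint torques, N m; "eef_pos": TCP position; "orientation": TCP orientation; "force": force on the tool from outside, world axes, zero at the start; "ft_torque": the same for the moment, N m; "grip_width": opening from 0.0 (shut) to 1.0 (fully open); "finger_force": force on a finger pad.
Only numpy, scipy, OpenCV 4.12 (cv2) and the standard library are available. Lean on these libraries where they do the work, as an engineer would, in place of code of your own. Each camera call takes 0.05 s, during which the arm holds its last target. There are 200 camera calls.

### The job

The white lid of the square test chamber is lying too far forward, sticking out over the front rim. Slide it all the way back over its recess and press it down until it sits level on its seat all round, flush with the front rim; then, with the lid down, throw the switch on the blue control box fully over to its far side to start the run. Leave the small loose things on the bench where they are.

Things in the scene. Friction and masses are not known exactly. Their poses are not given: they have to be found in the camera images.
- chamber: Square test chamber fixed to the bench: clear box with a grey collar, 150 (x) x 130 (y) x 80 mm high. Origin: centre of its underside; x points from its front rim (robot side) to its end stop, z up. The lid's recess in the collar is 134 (x) x 112 (y), centred on the origin. Tops: front rim (8 thick, x -75 to -67) z 70; side guides and end stop z 80.
- seat (a point): Centre of the chamber's recess at the height of the seat ledge that runs round it (chamber x 0, y 0, z 62 mm). The seated lid has its underside centre here (up to 2 mm off along x, 3 mm along y) and its top 8 mm higher, flush with the front rim.
- plugs_mid (a point): Point (chamber x -10, y 0, z 70) midway between four orange plugs, 10 mm across, at chamber x -45 and +25, y -43 and +43. Their tops start at z 70, level with the front rim, so the lid slides over them. Each yields downward at about 2.5 N of friction (no spring) and stays where pushed: pressing the lid 8 mm down onto the seat takes about 10 N here, or part by part.
- lid: Loose flat lid, white plate with a thin blue circle on top, 130 (x) x 106 (y) x 8 mm thick, 0.14 to 0.24 kg. Origin: centre of its underside; axes along the chamber's. It starts level at z 70 on the front rim and plugs, between the side guides, its centre 20 to 35 mm forward (-x) of the recess centre. It can go down only once its centre is within 2 mm of the recess centre along x.
- lid_front (a point): Middle of the lid's front edge face (lid x -65, y 0, z 4), which at the start overhangs the front rim. The face is 8 mm high and its lower edge starts at rim height (70 mm above the bench). Pushed towards chamber +x, the lid slides easily until its rear edge meets the end stop (lid centre 2 mm beyond the recess centre).
- control_box: Blue control box fixed to the bench, 130 x 130 x 45 mm high, with the switch lever in the middle of its top. Origin: centre of its underside; x points from its panel (robot side, green display and two black dials) to its far side, the direction in which the switch is thrown.
- switch (a joint): Angle of the red-tipped toggle lever: 0 = off, leaning 0.5 rad to the control box's -x; 1.0 = on, leaning 0.5 rad to its +x. Starts between 0 and 0.12. It stays where it is left and needs about 1 N at its tip. It turns about an axis along the box's y, 67 mm above the bench over the box's centre.
- switch_tip (a point): Centre of the red ball (26 mm diameter) at the end of the lever, 60 mm from the lever's axis; the rod below it is 10 mm thick.
- round_chamber: Another chamber, already shut, with a round grey cover (124 mm diameter), 110 x 110 x 72 high, fixed; not part of the job. Origin: centre of its underside.
- coin: Brass coin 28 mm diameter, 4 thick, lying on the bench (origin: underside centre). Leave it.
- fitting: Small brass and steel pipe fitting 18 mm diameter, 26 high, standing on the bench (origin: underside centre). Leave it.
- screwdriver: Screwdriver lying on the bench at the left (origin near the middle of its length). Leave it.
- jar: Jar 56 mm diameter, 70 high, on the bench at the left (origin: underside centre). Leave it.
- meter: Yellow hand multimeter lying on the bench at the right, 190 x 90 x 35 (origin: underside centre). Leave it.
Mind the look-alikes: they are no part of the job. Several things have the shape of the lid; the one meant has the colours described above. There is more than one size of the control_box; the job needs the larger.

How it is judged:
On the way, in this order (a step that is already met when the one before it is completed fails the run):
1. the lid sits level on its seat in the chamber's recess (z of lid in the frame of chamber between 0.058 and 0.0638 m and angle between the z axis of lid and the z axis of chamber, either way round below 0.02 rad and horizontal distance between lid and chamber below 0.006 m), for 0.2 s.
2. after that, the switch is thrown over (value of joint switch above 0.85 rad), for 0.1 s.
At the end, for the whole second after the job is handed in: The lid lies at rest on its seat in the chamber's recess, its centre within 6 mm of the recess centre, no more than 1.8 mm above fully seated and within 0.02 rad of level; and the switch is past 0.85 rad of its 1.0 rad swing (z of lid in the frame of chamber between 0.058 and 0.0638 m and angle between lid's own z axis and vertical below 0.02 rad and horizontal distance between lid and chamber below 0.006 m and linear speed of lid below 0.02 m/s and value of joint switch above 0.85 rad); the robot touches nothing.
It fails at once if a small loose thing on the bench (coin, fitting, screwdriver, jar or meter) is moved more than 20 mm (distance of any of coin, fitting, screwdriver, jar, meter from where it was at the start of the episode above 0.02 m).
It also fails if it takes over 61 s, if anything falls off the work surface, if the arm or the gripper's body presses on something with over 40 N, if the wrist force passes 120 N, or if a joint passes its speed limit or range.

## Working session

There is one attempt and no reset: what is moved stays moved. The work goes in short steps, Python scripts to look and compute and a tool call to move; the robot and the scene stay as the last step left them, time stands still between calls to the robot, and variables do not carry over. Pictures are saved under pics/ and viewed, at most 10 in all, crops included, and the job is handed in when it is done.

Besides the shell and the picture viewer there is one more tool, called after ">>>" in YAML: its name, and indented under it one key for each argument. jog_arm: Moves the arm, as the interface text tells. Its arguments: {"type":"object","properties":{"slide":{"type":"array"},"twist":{"type":"array"},"jaw":{"type":"number"},"squeeze":{"type":"number"}},"required":["slide","twist"]}

```bash
mkdir -p pics; cat > h.py <<'E'
import numpy as np, cv2
from bench import monitor, imaging, order, bot
def ray(c,u,v):
    R=cv2.Rodrigues(np.array(c["rvec"],float))[0]; t=np.array(c["tvec"],float)
    d=R.T@np.array([(u-c["cx"])/c["fx"],(v-c["cy"])/c["fy"],1]); return -R.T@t,d
def onz(c,u,v,z):
    o,d=ray(c,u,v); return o+d*(z-o[2])/d[2]
E
python3 - <<'E'
from h import *
for n in("side","top"):
    cv2.imwrite(f"pics/{n}0.png",imaging.snapshot(n)); print(imaging.calibration(n))
s=monitor.state(); print(s)
E
```

```text
{'fx': 398.038700859933, 'fy': 398.038700859933, 'cx': 282.90591892193646, 'cy': 214.50762515477365, 'rvec': array([ 2.20745121, -0.03977659,  0.0482724 ]), 'tvec': array([-0.49677388,  0.08831155,  1.05469468])}
{'fx': 425.62571129061996, 'fy': 425.62571129061996, 'cx': 280.1962593060839, 'cy': 211.78200919413473, 'rvec': array([ 2.15774492, -2.06044625,  0.22026415]), 'tvec': array([-0.0463625 ,  0.52467102,  1.31286887])}
{'t': 0.1, 'joint_positions': array([ 9.91233498e-01,  2.59255913e-01,  1.53595473e+00, -3.94708627e-05,
        1.34803666e+00, -2.02825226e-01]), 'dq': array([-0.00018171, -0.00225178, -0.00151096, -0.00077822, -0.00022854,
       -0.00079312]), 'joint_efforts': array([ 2.87575305e-03, -4.38208795e+01, -2.84643584e+01,  7.18912762e-02,
        3.62537813e-02, -4.09040422e-05]), 'eef_pos': array([0.20203467, 0.5109527 , 0.18461614]), 'orientation': array([-5.88159432e-01, -3.08543786e+00,  2.42536862e-03]), 'force': array([-0.19432093, -1.00452922, -0.36287479]), 'ft_torque': array([-0.00933515, -0.02987189,  0.05751759]), 'finger_force': 0.0, 'grip_width': 0.9990632850232735}
```

View pics/top0.png

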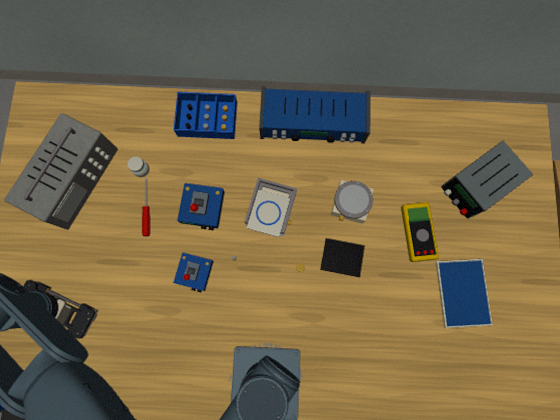

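View pics/side0.png

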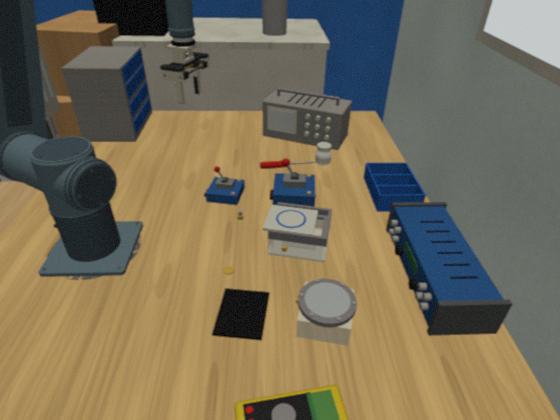

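Top view: the lid wanted is the white plate with a blue circle at (268,213). It could be confused with the round grey cover (353,200), black plate (343,257) and blue plate (464,293). The larger blue box is at (201,206) with its red ball at (194,207); the smaller one is at (193,271). The coin is at (300,268), the fitting at (233,258).

```bash
python3 - <<'E'
from h import *
im=cv2.imread("pics/top0.png"); c=imaging.calibration("top")
cv2.imwrite("pics/crop.png",cv2.resize(im[165:300,165:315],None,fx=5,fy=4.4,interpolation=cv2.INTER_CUBIC)[:594])
hsv=cv2.cvtColor(im,cv2.COLOR_BGR2HSV)
def comp(m,box,z,name):
    x0,y0,x1,y1=box; k=np.zeros_like(m); k[y0:y1,x0:x1]=m[y0:y1,x0:x1]
    cs,_=cv2.findContours(k,cv2.RETR_EXTERNAL,cv2.CHAIN_APPROX_NONE)
    ct=max(cs,key=cv2.contourArea)
    w=np.array([onz(c,u,v,z)[:2] for u,v in ct[:,0]],np.float32)
    r=cv2.minAreaRect(w*1000); print(name,cv2.contourArea(ct),np.round(r[0],1),np.round(r[1],1),r[2])
    print(np.round(cv2.boxPoints(r)).tolist())
white=cv2.inRange(hsv,(0,0,190),(180,60,255))
circ=cv2.inRange(hsv,(95,100,60),(130,255,255))
red=cv2.inRange(hsv,(0,150,80),(6,255,255))|cv2.inRange(hsv,(174,150,80),(180,255,255))
lb=(240,170,305,245)
comp(white,lb,.078,"lid"); comp(circ,lb,.078,"circle")
comp(circ,(170,175,235,238),.045,"box")
comp(red,(180,190,215,225),.12,"tip")
E
```

```text
Traceback (most recent call last):
ValueError: max() iterable argument is empty
```

View pics/crop.png

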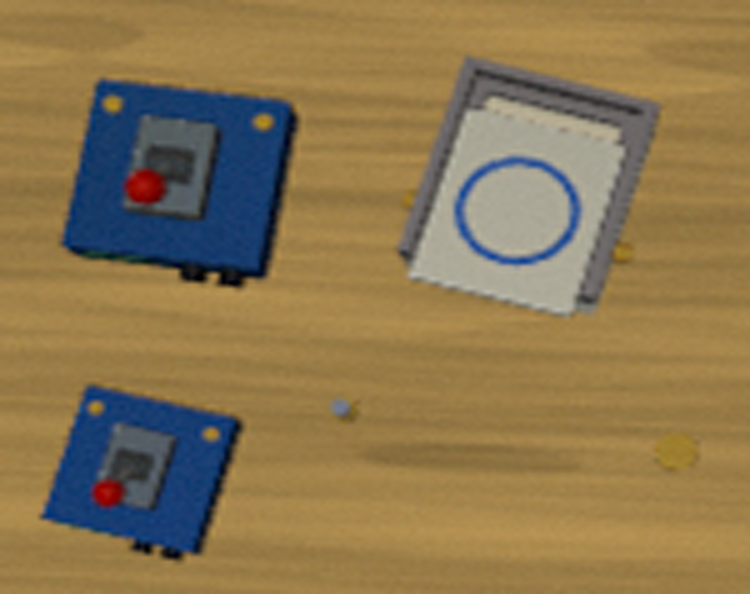

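The crop confirms it: white lid with blue circle at crop (518,210), overhanging the front of the grey collar. The larger control box is at upper left with its red ball at (146,186).

```bash
python3 - <<'E'
from h import *
im=cv2.imread("pics/top0.png"); c=imaging.calibration("top")
hsv=cv2.cvtColor(im,cv2.COLOR_BGR2HSV)
print(hsv[230,262],hsv[186,259], hsv[222,262])
def comp(m,box,z,name):
    x0,y0,x1,y1=box; k=np.zeros_like(m); k[y0:y1,x0:x1]=m[y0:y1,x0:x1]
    cs,_=cv2.findContours(k,cv2.RETR_EXTERNAL,cv2.CHAIN_APPROX_NONE)
    if not cs: print(name,"none");return
    ct=max(cs,key=cv2.contourArea)
    w=np.array([onz(c,u,v,z)[:2] for u,v in ct[:,0]],np.float32)
    r=cv2.minAreaRect(w*1000); print(name,cv2.contourArea(ct),np.round(r[0],1),np.round(r[1],1),r[2])
    print(np.round(cv2.boxPoints(r)).tolist())
white=cv2.inRange(hsv,(0,0,140),(180,60,255))
circ=cv2.inRange(hsv,(95,100,40),(130,255,255))
red=cv2.inRange(hsv,(0,150,80),(6,255,255))|cv2.inRange(hsv,(174,150,80),(180,255,255))
lb=(240,170,305,245)
comp(white,lb,.078,"lid"); comp(circ,lb,.078,"circle")
comp(circ,(170,175,235,238),.045,"box")
comp(red,(180,190,215,225),.12,"tip")
print("collar outer corners z80:",[np.round(onz(c,165+x/5,165+y/4.4,.08)[:2]*1000).tolist() for x,y in((468,58),(658,103),(402,255),(592,308))])
print("box top corners:",[np.round(onz(c,165+x/5,165+y/4.4,.045)[:2]*1000).tolist() for x,y in((100,80),(295,102),(65,245),(268,277))])
print("coin,fitting",[np.round(onz(c,u,v,z)[:2]*1000).tolist() for u,v,z in((300,268,.004),(233,258,.026))])
R=cv2.Rodrigues(monitor.state()["orientation"])[0];print(R.round(3))
print([k for k in dir(bot) if k[0]!='_'])
E
```

```text
[ 23  29 176] [175  17  92] [109 178 152]
lid 1360.5 [522.6  14.3] [105.3 142.7] 76.63319396972656
[[441.0, -20.0], [580.0, -53.0], [604.0, 49.0], [465.0, 82.0]]
circle 433.0 [517.6  16.1] [75.  74.4] 47.419273376464844
[[465.0, 14.0], [520.0, -37.0], [570.0, 19.0], [516.0, 69.0]]
box 1461.5 [539.9 237.5] [132.  130.4] 84.87451171875
[[469.0, 178.0], [599.0, 166.0], [611.0, 297.0], [481.0, 309.0]]
tip 36.5 [516.5 243.7] [22.3 21.4] 4.960147857666016
[[505.0, 253.0], [506.0, 232.0], [529.0, 234.0], [527.0, 255.0]]
collar outer corners z80: [[628.0, 52.0], [600.0, -71.0], [480.0, 85.0], [447.0, -36.0]]
box top corners: [[610.0, 295.0], [599.0, 166.0], [484.0, 306.0], [466.0, 173.0]]
coin,fitting [[354.0, -95.0], [374.0, 122.0]]
[[-0.93   0.368 -0.001]
 [ 0.368  0.93  -0.001]
 [ 0.    -0.002 -1.   ]]
['PlanningError', 'pinch_z']
```

>>> jog_arm:
  slide:
    - [0,0,0]
    - [-2.9,-3.7,0]
    - [-2.9,-3.7,0]
    - [-2.9,-3.7,0]
    - [-2.9,-3.7,0]
    - [-2.9,-3.7,0]
    - [-2.9,-3.7,0]
    - [-2.9,-3.7,0]
    - [-2.9,-3.7,0]
    - [-2.9,-3.7,0]
    - [-2.9,-3.7,0]
    - [-2.9,-3.7,0]
  twist: [-0.146,0,0,0,0,0,0,0,0,0,0,0]
  jaw: -1

```text
t: 1.6
eef_pos: [0.42, 0.0408, 0.1852]
orientation: [-0.362, -3.12, -0.0]
force: [1.1, -0.5, 0.0]
grip_width: 0.007
finger_force: 0.0
```

```bash
python3 - <<'E'
from h import *
s=monitor.state(); print(s["t"],s["eef_pos"],cv2.Rodrigues(s["orientation"])[0].round(3),s["grip_width"])
cv2.imwrite("pics/w1.png",imaging.snapshot("wrist")); c=imaging.calibration("wrist")
np.save("w1.npy",c,allow_pickle=True);print(c)
E
```

```text
1.6 [0.42001981 0.04078823 0.185196  ] [[-0.973  0.229 -0.   ]
 [ 0.229  0.973  0.   ]
 [ 0.     0.    -1.   ]] 0.007328814163318686
{'fx': 319.5011396705265, 'fy': 319.5011396705265, 'cx': 276.25429364498467, 'cy': 210.33404087971752, 'rvec': array([-2.28576689, -1.80744413, -0.24846476]), 'tvec': array([-0.13269202, -0.42044613,  0.2812968 ])}
```

View pics/w1.png

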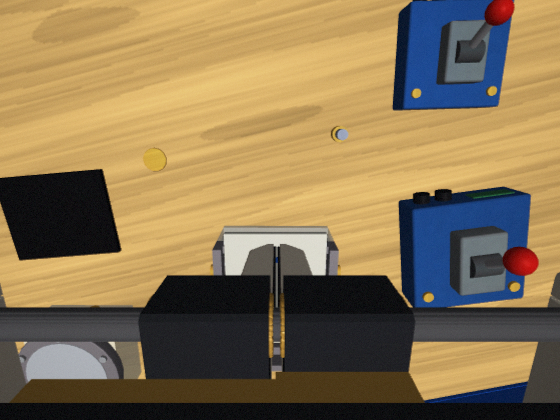

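The wrist view shows the lid's front edge at about row 234, columns 224–328. It is centred on the shut fingers (column 277).

```bash
python3 - <<'E'
from h import *
c=np.load("w1.npy",allow_pickle=True).item()
for u,v in((224,234),(328,234),(276,234),(276,229)): print(onz(c,u,v,.078).round(4))
for u,v in((214,240),(338,240)): print("guide",onz(c,u,v,.08).round(4))
E
```

```text
[ 0.4464 -0.0241  0.078 ]
[0.4708 0.079  0.078 ]
[0.4586 0.0275 0.078 ]
[0.4534 0.0287 0.078 ]
guide [ 0.4497 -0.0353  0.08  ]
guide [0.4787 0.0876 0.08  ]
```

>>> jog_arm:
  slide:
    - [0,-0.35,2.8]
    - [0,0,2.8]
    - [0,0,2.8]
    - [0,0,2.0]
    - [0,0,0.77]
    - [0,0,0]
  twist: [0,0,0,0,0,0]

```text
t: 2.4
eef_pos: [0.4187, 0.039, 0.0735]
orientation: [-0.361, -3.12, -0.0]
force: [0.3, 0.2, 0.5]
grip_width: 0.004
finger_force: 0.0
```

>>> jog_arm:
  slide:
    - [-0.8,0,0]
    - [-0.8,0,0]
    - [-0.5,0,0]
    - [-0.4,0,0]
    - [-0.4,0,0]
    - [-0.4,0,0]
    - [-0.4,0,0]
    - [0,0,0]
  twist: [0,0,0,0,0,0,0,0]

```text
t: 3.4
eef_pos: [0.4553, 0.0303, 0.0736]
orientation: [0.362, 3.121, -0.0]
force: [0.2, 0.3, -0.4]
grip_width: 0.006
finger_force: 0.0
```

>>> jog_arm:
  slide:
    - [-0.3,0,0]
    - [-0.3,0,0]
    - [-0.3,0,0]
    - [-0.2,0,0]
    - [-0.1,0,0]
    - [0,0,0]
  twist: [0,0,0,0,0,0]

```text
t: 4.15
eef_pos: [0.4667, 0.0276, 0.0736]
orientation: [-0.362, -3.121, -0.0]
force: [0.8, 0.2, 0.4]
grip_width: 0.003
finger_force: 0.0
```

>>> jog_arm:
  slide:
    - [-0.1,0,0]
    - [-0.1,0,0]
    - [0,0,0]
  twist: [0,0,0]

```text
t: 4.53
eef_pos: [0.4687, 0.0271, 0.0737]
orientation: [0.362, 3.121, -0.0]
force: [0.1, 0.2, 0.5]
grip_width: 0.008
finger_force: 0.0
```

>>> jog_arm:
  slide:
    - [-0.1,0,0]
    - [-0.1,0,0]
    - [0,0,0]
  twist: [0,0,0]

```text
t: 4.9
eef_pos: [0.4707, 0.0267, 0.0737]
orientation: [0.362, 3.121, -0.0]
force: [0.3, -0.3, -0.8]
grip_width: 0.004
finger_force: 0.0
```

>>> jog_arm:
  slide:
    - [-0.1,0,0]
    - [-0.1,0,0]
    - [0,0,0]
  twist: [0,0,0]

```text
t: 5.28
eef_pos: [0.4726, 0.0262, 0.0737]
orientation: [0.362, 3.121, -0.0]
force: [-0.1, 0.6, 0.4]
grip_width: 0.008
finger_force: 0.0
```

>>> jog_arm:
  slide:
    - [-0.1,0,0]
    - [-0.05,0,0]
    - [0,0,0]
  twist: [0,0,0]

```text
t: 5.65
eef_pos: [0.474, 0.0259, 0.0737]
orientation: [-0.362, -3.121, 0.0]
force: [-0.2, -0.6, -0.2]
grip_width: 0.002
finger_force: 0.0
```

```bash
python3 - <<'E'
from h import *
s=monitor.state(); print(s["eef_pos"],s["force"])
a=imaging.snapshot("top");b=imaging.snapshot("side");w=imaging.snapshot("wrist")
A=cv2.resize(a[165:245,225:325],(400,320));B=cv2.resize(b[190:270,250:350],(400,320),interpolation=cv2.INTER_CUBIC)
cv2.imwrite("pics/c2.png",np.vstack([np.hstack([A,B]),np.hstack([w[170:420,160:560],w[170:420,160:560]*0])]))
E
```

```text
[0.47402795 0.02589158 0.07365898] [-0.1957891  -0.6159543  -0.22656818]
```

View pics/c2.png

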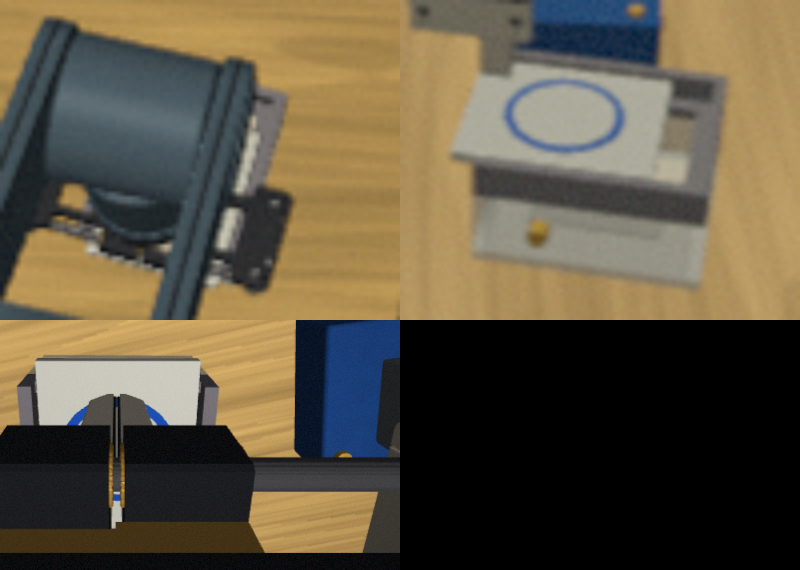

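```bash
python3 - <<'E'
from h import *
p=monitor.state()["eef_pos"]
for n in("side","top","wrist"):
    c=imaging.calibration(n); print(n,cv2.projectPoints(p[None],c["rvec"],c["tvec"],np.array([[c["fx"],0,c["cx"]],[0,c["fy"],c["cy"]],[0,0,1]]),None)[0].ravel().round(1))
c=imaging.calibration("side")
print("side lid corners at .078", onz(c,263.3,228.8,.078).round(3),onz(c,270.5,206.3,.078).round(3))
c=imaging.calibration("wrist")
print("wrist now lid front", [onz(c,160+x,170+y-320,.078).round(4) for x,y in((37,360),(200,360))])
w=imaging.snapshot("wrist");b=imaging.snapshot("side")
W=cv2.resize(w[180:290,200:350],(600,440),interpolation=cv2.INTER_CUBIC)
cv2.imwrite("pics/w3.png",W)
E
```

```text
side [274.2 217.7]
top [264.2 226.1]
wrist [275.7 237.2]
side lid corners at .078 [ 0.445 -0.026  0.078] [0.465 0.072 0.078]
wrist now lid front [array([ 0.4431, -0.0181,  0.078 ]), array([0.4668, 0.0827, 0.078 ])]
```

View pics/w3.png

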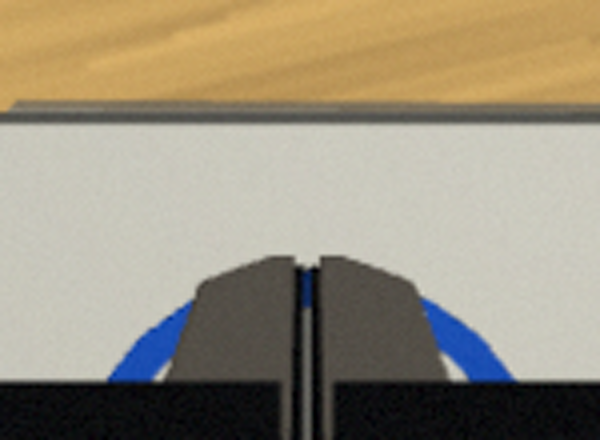

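```bash
python3 - <<'E'
from h import *
def pr(n,p):
    c=imaging.calibration(n); return cv2.projectPoints(np.array([p],float),c["rvec"],c["tvec"],np.array([[c["fx"],0,c["cx"]],[0,c["fy"],c["cy"]],[0,0,1]]),None)[0].ravel().round(1)
y=np.array([.368,.93,0])
for s in(-.055,0,.055): print("start tip",pr("side",np.array([.202,.511,.1846])+y*s))
x,yy,z=monitor.state()["eef_pos"]
for dz in(0,.01,.02,.03,.04): print(dz,pr("side",(x,yy,z+dz)),pr("wrist",(x-.007*.974,yy+.0016,z+dz)))
E
```

```text
start tip [182.8 113.5]
start tip [191.1 107.7]
start tip [198.9 102.2]
0 [274.2 217.7] [275.7 227.2]
0.01 [274.2 214.6] [275.7 232.3]
0.02 [274.2 211.6] [275.7 237.9]
0.03 [274.3 208.5] [275.7 244.1]
0.04 [274.3 205.3] [275.7 251. ]
```

The fingers sit above the lid. Both the side and wrist views put the real tips about 30 mm above the reported TCP, and there is no contact force. The tips are right over the front rim, so I'll calibrate the height with a gentle touch there.

>>> jog_arm:
  slide:
    - [0,0,0.7]
    - [0,0,0.7]
    - [0,0,0.5]
    - [0,0,0.2]
    - [0,0,0]
  twist: [0,0,0,0,0]

```text
t: 6.52
eef_pos: [0.4739, 0.026, 0.0525]
orientation: [-0.362, -3.12, -0.0]
force: [1.0, -0.2, -0.0]
grip_width: 0.004
finger_force: 0.0
```

>>> jog_arm:
  slide:
    - [0,0,0.1]
    - [0,0,0.1]
    - [0,0,0]
  twist: [0,0,0]

```text
t: 6.9
eef_pos: [0.474, 0.0259, 0.0507]
orientation: [0.362, 3.121, -0.0]
force: [-0.2, -0.6, 0.2]
grip_width: 0.006
finger_force: 0.0
```

>>> jog_arm:
  slide:
    - [0,0,0.1]
    - [0,0,0.1]
    - [0,0,0]
  twist: [0,0,0]

```text
t: 7.28
eef_pos: [0.4739, 0.0259, 0.0486]
orientation: [-0.362, -3.121, 0.0]
force: [-0.2, -0.2, -0.3]
grip_width: 0.003
finger_force: 0.0
```

>>> jog_arm:
  slide:
    - [0,0,0.1]
    - [0,0,0]
  twist: [0,0]

```text
t: 7.52
eef_pos: [0.4739, 0.0259, 0.0476]
orientation: [-0.362, -3.121, 0.0]
force: [0.8, 0.5, -0.3]
grip_width: 0.005
finger_force: 0.0
```

>>> jog_arm:
  slide:
    - [0,0,0.1]
    - [0,0,0]
  twist: [0,0]

```text
t: 7.78
eef_pos: [0.4739, 0.0259, 0.0466]
orientation: [-0.362, -3.121, -0.0]
force: [-0.2, -0.5, 0.3]
grip_width: 0.002
finger_force: 0.0
```

>>> jog_arm:
  slide:
    - [0,0,0.1]
    - [0,0,0]
  twist: [0,0]

```text
t: 8.02
eef_pos: [0.4739, 0.0259, 0.0456]
orientation: [-0.362, -3.121, 0.0]
force: [-0.4, 0.2, 0.4]
grip_width: 0.004
finger_force: 0.0
```

>>> jog_arm:
  slide:
    - [0,0,0.1]
    - [0,0,0]
  twist: [0,0]

```text
t: 8.28
eef_pos: [0.4741, 0.0259, 0.045]
orientation: [0.362, 3.12, -0.0]
force: [-0.2, -0.1, 3.7]
grip_width: 0.009
finger_force: 2.1
```

>>> jog_arm:
  slide:
    - [0,0,0.1]
    - [0,0,0]
  twist: [0,0]

```text
t: 8.52
eef_pos: [0.4741, 0.0259, 0.0449]
orientation: [0.361, 3.12, -0.0]
force: [-3.8, -0.2, 14.9]
grip_width: 0.005
finger_force: 6.9
```

Contact is at a reported z of 0.045, which corresponds to the lid top (0.078), so the true tip is 33 mm above the reported TCP. I'll back off, come down in front of the lid and push.

>>> jog_arm:
  slide:
    - [0,0,-0.8]
    - [1.2,0,0]
    - [1.2,0,0]
    - [1.1,0,0]
    - [0,0,0]
  twist: [0,0,0,0,0]

```text
t: 9.15
eef_pos: [0.4385, 0.0343, 0.0515]
orientation: [-0.361, -3.12, -0.0]
force: [-0.3, -1.2, 0.4]
grip_width: 0.004
finger_force: 0.0
```

>>> jog_arm:
  slide:
    - [0,0,0.6]
    - [0,0,0.5]
    - [0,0,0]
  twist: [0,0,0]

```text
t: 9.52
eef_pos: [0.4396, 0.0339, 0.04]
orientation: [-0.362, -3.119, -0.0]
force: [1.3, -0.0, 1.3]
grip_width: 0.006
finger_force: 0.0
```

>>> jog_arm:
  slide:
    - [-0.4,0,0]
    - [-0.4,0,0]
    - [-0.4,0,0]
    - [-0.4,0,0]
    - [-0.4,0,0]
    - [-0.3,0,0]
    - [-0.3,0,0]
    - [-0.2,0,0]
    - [0,0,0]
  twist: [0,0,0,0,0,0,0,0,0]

```text
t: 10.65
eef_pos: [0.4677, 0.0274, 0.0407]
orientation: [0.362, 3.12, -0.0]
force: [0.6, -0.1, -0.6]
grip_width: 0.007
finger_force: 0.0
```

>>> jog_arm:
  slide:
    - [-0.1,0,0]
    - [-0.1,0,0]
    - [0,0,0]
  twist: [0,0,0]

```text
t: 11.02
eef_pos: [0.4692, 0.0271, 0.0407]
orientation: [0.362, 3.121, -0.0]
force: [-1.6, 0.5, 1.0]
grip_width: 0.009
finger_force: 0.7
```

>>> jog_arm:
  slide:
    - [-0.1,0,0]
    - [-0.1,0,0]
    - [0,0,0]
  twist: [0,0,0]

```text
t: 11.4
eef_pos: [0.4714, 0.0265, 0.0407]
orientation: [0.362, 3.12, -0.0]
force: [-1.7, 0.3, 0.3]
grip_width: 0.004
finger_force: 0.6
```

>>> jog_arm:
  slide:
    - [-0.1,0,0]
    - [-0.05,0,0]
    - [0,0,0]
  twist: [0,0,0]

```text
t: 11.78
eef_pos: [0.4726, 0.0262, 0.0407]
orientation: [0.362, 3.121, -0.0]
force: [-2.1, 0.5, 0.9]
grip_width: 0.004
finger_force: 0.9
```

```bash
python3 - <<'E'
from h import *
s=monitor.state(); print(s["eef_pos"],s["force"])
b=imaging.snapshot("side");w=imaging.snapshot("wrist")
B=cv2.resize(b[190:270,250:350],(400,320),interpolation=cv2.INTER_CUBIC)
W=cv2.resize(w[170:280,200:350],(400,320),interpolation=cv2.INTER_CUBIC)
cv2.imwrite("pics/c4.png",np.hstack([B,W]))
E
```

```text
[0.47262726 0.02622278 0.04065859] [-2.06581956  0.47122719  0.87906849]
```

View pics/c4.png

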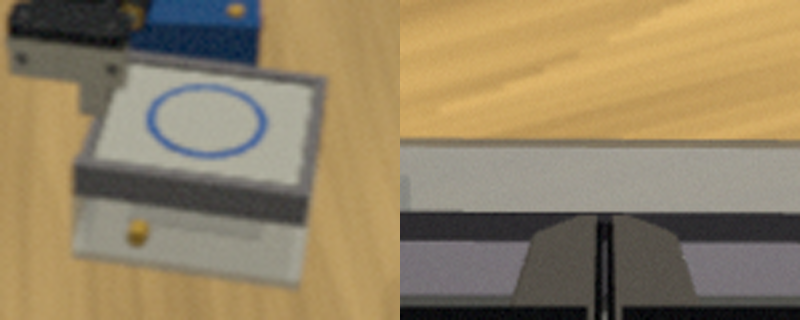

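The lid now moves with the fingers. It is near the end stop, lying inside the collar from crop column 90 to 310. I'll push on until it stops.

>>> jog_arm:
  slide:
    - [-0.1,0,0]
    - [0,0,0]
  twist: [0,0]

```text
t: 12.12
eef_pos: [0.4732, 0.0261, 0.0406]
orientation: [-0.362, -3.12, -0.0]
force: [-2.9, 1.1, 2.4]
grip_width: 0.006
finger_force: 1.6
```

>>> jog_arm:
  slide:
    - [-0.1,0,0]
    - [0,0,0]
  twist: [0,0]

```text
t: 12.38
eef_pos: [0.4732, 0.0261, 0.0404]
orientation: [-0.361, -3.118, -0.0]
force: [-5.2, 0.0, 5.1]
grip_width: 0.006
finger_force: 2.8
```

>>> jog_arm:
  slide:
    - [-0.1,0,0]
    - [0,0,0]
  twist: [0,0]

```text
t: 12.62
eef_pos: [0.4732, 0.0262, 0.0402]
orientation: [-0.361, -3.116, -0.001]
force: [-8.0, 1.0, 5.3]
grip_width: 0.008
finger_force: 3.7
```

>>> jog_arm:
  slide:
    - [0.8,0,0]
    - [0,0,-1.5]
    - [-1.8,-0.1,0]
    - [-1.8,-0.1,0]
    - [-1.8,0,0]
    - [-1.2,0,0]
    - [0,0,0]
  twist: [0,0,0,0,0,0,0]

```text
t: 13.5
eef_pos: [0.5323, 0.0101, 0.0556]
orientation: [0.362, 3.12, -0.0]
force: [-1.0, -0.5, -0.3]
grip_width: 0.008
finger_force: 0.0
```

>>> jog_arm:
  slide:
    - [0,0,0.6]
    - [0,0,0.4]
    - [0,0,0.1]
    - [0,0,0.1]
    - [0,0,0]
  twist: [0,0,0,0,0]

```text
t: 14.12
eef_pos: [0.5306, 0.0107, 0.0442]
orientation: [-0.361, -3.12, -0.0]
force: [-3.2, 0.7, 5.9]
grip_width: 0.005
finger_force: 3.3
```

>>> jog_arm:
  slide:
    - [0,0,0.1]
    - [0,0,0.1]
    - [0,0,0.1]
    - [0,0,0]
  twist: [0,0,0,0]

```text
t: 14.62
eef_pos: [0.5306, 0.0107, 0.0413]
orientation: [-0.361, -3.12, -0.0]
force: [-3.3, 0.3, 7.5]
grip_width: 0.007
finger_force: 4.0
```

>>> jog_arm:
  slide:
    - [0,0,0.1]
    - [0,0,0.1]
    - [0,0,0.1]
    - [0,0,0]
  twist: [0,0,0,0]

```text
t: 15.12
eef_pos: [0.5306, 0.0107, 0.0383]
orientation: [-0.361, -3.12, -0.0]
force: [-4.2, 0.5, 7.4]
grip_width: 0.003
finger_force: 4.0
```

>>> jog_arm:
  slide:
    - [0,0,0.1]
    - [0,0,0.1]
    - [0,0,0]
  twist: [0,0,0]

```text
t: 15.5
eef_pos: [0.5307, 0.0106, 0.037]
orientation: [-0.361, -3.12, 0.0]
force: [-5.4, 0.8, 14.3]
grip_width: 0.006
finger_force: 6.5
```

>>> jog_arm:
  slide:
    - [0,0,0.1]
    - [0,0,0]
  twist: [0,0]

```text
t: 15.75
eef_pos: [0.5307, 0.0106, 0.0369]
orientation: [-0.361, -3.121, 0.0]
force: [-8.2, 1.2, 21.8]
grip_width: 0.008
finger_force: 10.3
```

>>> jog_arm:
  slide:
    - [0,0,-0.5]
    - [0,0,-1.5]
    - [0,0,-3]
    - [0,0,-3]
    - [0,0,0]
  twist: [0,0,0,0,0]

```text
t: 16.38
eef_pos: [0.5336, 0.01, 0.1174]
orientation: [0.361, 3.115, -0.001]
force: [-0.0, -1.0, -0.9]
grip_width: 0.01
finger_force: 0.0
```

```bash
python3 - <<'E'
from h import *
s=monitor.state(); print(s["eef_pos"],s["force"])
b=imaging.snapshot("side");w=imaging.snapshot("wrist")
B=cv2.resize(b[190:270,250:350],(400,320),interpolation=cv2.INTER_CUBIC)
W=cv2.resize(w[140:300,160:360],(400,320),interpolation=cv2.INTER_CUBIC)
cv2.imwrite("pics/c5.png",np.hstack([B,W]))
E
```

```text
[0.53356843 0.00999252 0.11741501] [-0.02122223 -1.03557129 -0.91825261]
```

View pics/c5.png

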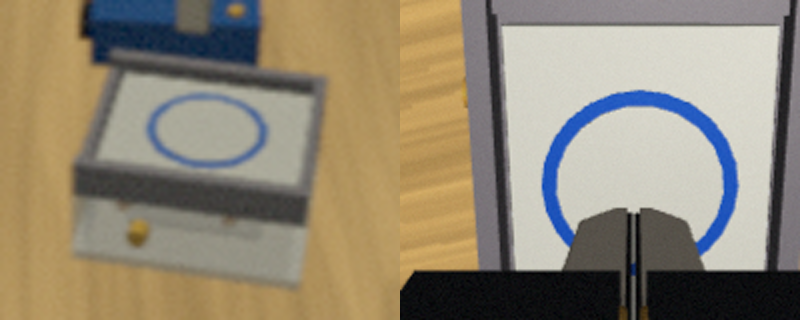

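It looks seated, with the collar visible all round. I'll confirm with light presses at the rear corners and the front.

>>> jog_arm:
  slide:
    - [-2,1.5,2.5]
    - [-2,1.5,2.5]
    - [0,0,2.2]
    - [0,0,0.6]
    - [0,0,0.2]
    - [0,0,0.1]
    - [0,0,0]
  twist: [0,0,0,0,0,0,0]

```text
t: 17.35
eef_pos: [0.5764, 0.031, 0.0369]
orientation: [-0.361, -3.121, -0.001]
force: [-10.8, 2.6, 30.7]
grip_width: 0.007
finger_force: 15.7
```

>>> jog_arm:
  slide:
    - [0,0,-1]
    - [0,0,-1]
    - [0,-3,0]
    - [0,-3,0]
    - [0,0,1.2]
    - [0,0,0.6]
    - [0,0,0.2]
    - [0,0,0.0]
  twist: [0,0,0,0,0,0,0,0]

```text
t: 18.35
eef_pos: [0.5629, -0.0283, 0.0369]
orientation: [-0.359, -3.121, 0.004]
force: [-12.1, -4.2, 31.7]
grip_width: 0.006
finger_force: 15.4
```

>>> jog_arm:
  slide:
    - [0,0,-1]
    - [0,0,-1]
    - [2.5,1.5,0]
    - [2.5,1.5,0]
    - [2.5,0,0]
    - [0,0,1.2]
    - [0,0,0.6]
    - [0,0,0.2]
    - [0,0,0.0]
  twist: [0,0,0,0,0,0,0,0,0]

```text
t: 19.48
eef_pos: [0.4976, 0.0187, 0.0368]
orientation: [-0.362, -3.12, -0.001]
force: [-14.1, 4.3, 38.4]
grip_width: 0.005
finger_force: 19.5
```

All three presses bottomed at the same height (0.0369 ± 0.0001), so the lid is level on its seat. Next is the switch.

>>> jog_arm:
  slide:
    - [0,0,-1]
    - [0,0,-3]
    - [0,0,-3.5]
    - [0,0,-3]
    - [0,0,0]
    - [1.0,4.4,0]
    - [1.0,4.4,0]
    - [1.0,4.5,0]
    - [1.0,4.5,0]
    - [1.0,4.5,0]
    - [0,0,0]
  twist: [0,0,0,0,-0.143,0,0,0,0,0,0]

```text
t: 20.85
eef_pos: [0.4673, 0.2477, 0.1379]
orientation: [-0.132, -3.138, -0.001]
force: [1.0, -0.2, -0.4]
grip_width: 0.005
finger_force: 0.0
```

```bash
python3 - <<'E'
from h import *
s=monitor.state(); print(s["eef_pos"],cv2.Rodrigues(s["orientation"])[0].round(3)[:2])
w=imaging.snapshot("wrist");c=imaging.calibration("wrist")
hsv=cv2.cvtColor(w,cv2.COLOR_BGR2HSV)
red=cv2.inRange(hsv,(0,150,80),(6,255,255))|cv2.inRange(hsv,(174,150,80),(180,255,255))
for ct in cv2.findContours(red,cv2.RETR_EXTERNAL,cv2.CHAIN_APPROX_NONE)[0]:
    if cv2.contourArea(ct)>40:
        (u,v),r=cv2.minEnclosingCircle(ct); print(u,v,r,onz(c,u,v,.12))
cv2.imwrite("pics/w6.png",w)
E
```

```text
[0.46726206 0.2476617  0.13794186] [[-0.996  0.084 -0.   ]
 [ 0.084  0.996  0.001]]
445.5 197.8125 48.25240707397461 [0.45506337 0.36634392 0.12      ]
```

View pics/w6.png

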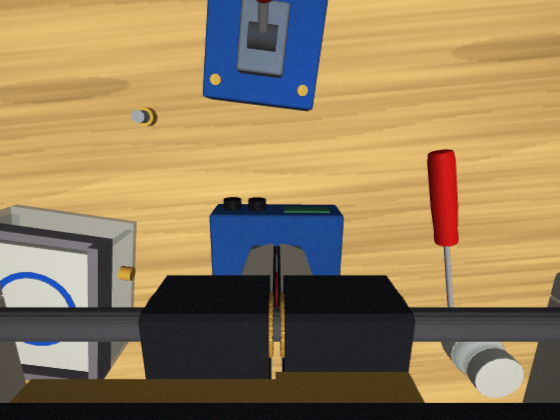

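The box is centred at column 276 and the red ball shows between the fingers at (277,290), so alignment is good. I'll go down behind the ball and push.

>>> jog_arm:
  slide:
    - [0,0,2]
    - [0,0,2.5]
    - [0,0,2]
    - [0,0,0]
  twist: [0,0,0,0]

```text
t: 21.4
eef_pos: [0.4665, 0.2432, 0.0719]
orientation: [-0.14, -3.135, 0.002]
force: [0.1, 0.4, 1.1]
grip_width: 0.005
finger_force: 0.0
```

>>> jog_arm:
  slide:
    - [-0.8,0,0]
    - [-0.8,0,0]
    - [-0.8,0,0]
    - [-0.7,0,0]
    - [-0.7,0,0]
    - [-0.7,0,0]
    - [-0.7,0,0]
    - [-0.7,0,0]
    - [-0.7,0,0]
    - [-0.5,0,0]
    - [0,0,0]
  twist: [0,0,0,0,0,0,0,0,0,0,0]

```text
t: 22.78
eef_pos: [0.5384, 0.2385, 0.0735]
orientation: [0.138, 3.138, -0.0]
force: [-0.3, -0.6, -0.1]
grip_width: 0.002
finger_force: 0.0
```

>>> jog_arm:
  slide:
    - [-0.3,0,0]
    - [-0.2,0,0]
    - [0,0,0]
  twist: [0,0,0]

```text
t: 23.15
eef_pos: [0.5428, 0.2382, 0.0735]
orientation: [-0.138, -3.138, 0.0]
force: [-0.6, 0.2, -0.2]
grip_width: 0.006
finger_force: 0.3
```

>>> jog_arm:
  slide:
    - [-0.2,0,0]
    - [-0.1,0,0]
    - [0,0,0]
  twist: [0,0,0]

```text
t: 23.52
eef_pos: [0.5459, 0.2379, 0.0736]
orientation: [0.138, 3.138, -0.0]
force: [-0.3, 0.2, -1.4]
grip_width: 0.004
finger_force: 0.4
```

>>> jog_arm:
  slide:
    - [-0.1,0,0]
    - [-0.1,0,0]
    - [0,0,0]
  twist: [0,0,0]

```text
t: 23.9
eef_pos: [0.5479, 0.2378, 0.0736]
orientation: [0.138, 3.138, -0.0]
force: [-0.4, 0.6, -1.0]
grip_width: 0.006
finger_force: 0.5
```

>>> jog_arm:
  slide:
    - [-0.1,0,0]
    - [-0.1,0,0]
    - [0,0,0]
  twist: [0,0,0]

```text
t: 24.28
eef_pos: [0.5498, 0.2376, 0.0736]
orientation: [-0.138, -3.138, 0.0]
force: [-0.4, 1.1, -0.7]
grip_width: 0.006
finger_force: 0.7
```

>>> jog_arm:
  slide:
    - [-0.1,0,0]
    - [-0.1,0,0]
    - [0,0,0]
  twist: [0,0,0]

```text
t: 24.65
eef_pos: [0.55, 0.2376, 0.0735]
orientation: [-0.137, -3.135, 0.0]
force: [-5.3, -0.6, 1.6]
grip_width: 0.003
finger_force: 3.3
```

>>> jog_arm:
  slide:
    - [-0.1,0,0]
    - [-0.1,0,0]
    - [0,0,0]
  twist: [0,0,0]

```text
t: 25.02
eef_pos: [0.5501, 0.2376, 0.0734]
orientation: [-0.137, -3.132, 0.001]
force: [-11.5, 0.3, 6.0]
grip_width: 0.008
finger_force: 5.8
```

```bash
python3 - <<'E'
from h import *
s=monitor.state(); print(s["eef_pos"],s["force"])
b=imaging.snapshot("side");c=imaging.calibration("side")
hsv=cv2.cvtColor(b,cv2.COLOR_BGR2HSV)
red=cv2.inRange(hsv,(0,150,80),(6,255,255))|cv2.inRange(hsv,(174,150,80),(180,255,255))
for ct in cv2.findContours(red[120:215,240:340].copy(),cv2.RETR_EXTERNAL,cv2.CHAIN_APPROX_NONE)[0]:
    (u,v),r=cv2.minEnclosingCircle(ct); print(u+240,v+120,r,onz(c,u+240,v+120,.12))
cv2.imwrite("pics/c7.png",cv2.resize(b[130:270,230:370],(580,580),interpolation=cv2.INTER_CUBIC))
E
```

```text
[0.55009752 0.23755183 0.0733796 ] [-11.50820552   0.31447399   5.96969302]
274.0 164.0 13.153046607971191 [0.47897885 0.23187481 0.12      ]
304.5 162.75 3.5795552730560303 [0.5713721  0.23862252 0.12      ]
```

View pics/c7.png

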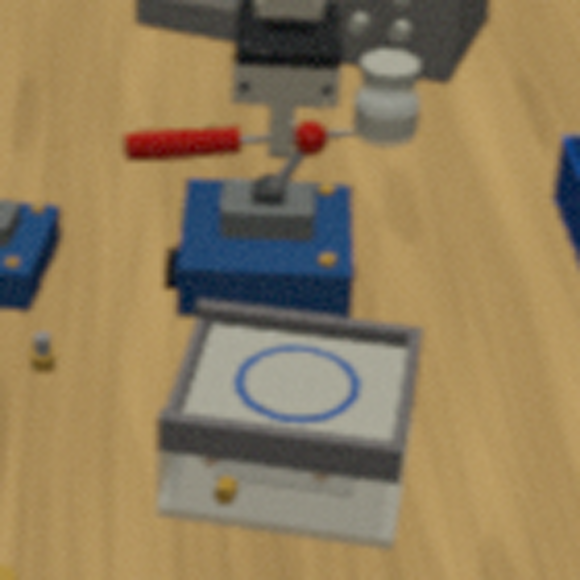

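The lever is fully over against its stop, with the ball at (310,137) in the crop, world x 0.571. The lid is still seated. I'll back away and hand in.

>>> jog_arm:
  slide:
    - [0.6,0,0]
    - [1.5,0,0]
    - [1.5,0,0]
    - [0,0,-3]
    - [0,0,-4]
    - [0,0,-3]
    - [0,0,0]
    - [0,0,0]
  twist: [0,0,0,0,0,0,0,0]

```text
t: 26.08
eef_pos: [0.517, 0.2403, 0.1727]
orientation: [-0.138, -3.137, 0.001]
force: [0.3, 0.1, -0.1]
grip_width: 0.009
finger_force: 0.0
```

```bash
python3 - <<'E'
from h import *
b=imaging.snapshot("side");c=imaging.calibration("side")
hsv=cv2.cvtColor(b,cv2.COLOR_BGR2HSV)
red=cv2.inRange(hsv,(0,150,80),(6,255,255))|cv2.inRange(hsv,(174,150,80),(180,255,255))
u,v=[a.mean() for a in np.where(red[150:175,295:315])[::-1]]
p=onz(c,u+295,v+150,.12);print(p,monitor.state()["force"])
if p[0]>.566: print(order.finish_job())
E
```

```text
[0.57102737 0.23816369 0.12      ] [-1.16981433 -0.55805932  0.52928972]
the job is handed in; nothing more can be done
None
```

The lid is pressed level onto its seat (presses at both rear corners and the front all bottomed within 0.1 mm), the switch is fully over against its far stop, and the job was handed in at about 26 s with the arm clear; no verdict came back.

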